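# Set the sprung stop of an inking board

## Robot

A 6-joint arm with a two-finger parallel gripper is mounted at the origin on the work surface; the furniture and walls round the work are solid. World frame = base frame: x ahead of the robot, y to its left, z up, the work surface at z = 0. Lengths are in m, angles in rad, forces in N, time in s.
With the tool pointing down it reaches from about 0.25 to 0.725 m from the base axis. Payload 4 kg.
Tool frame: the origin (TCP) lies on the centre line of the jaws, within the pads' length; the fingertips stand 22 mm ahead of it and the grasp point (between the pads) lies 3 mm ahead of it (bot.tip_reach is the distance from the TCP to the fingertips, in m); z points along the fingers, y is the line along which they close (so a half turn about z gives the same grasp; the last joint's range is limited). The gripper opens to 85 mm and grips with 20 to 120 N. Pads are 22 mm wide; open, the fingers measure 114 mm over their backs; the gripper's body (76 mm by 85 mm) begins 54 mm behind the grasp point. The pads swing forward as they close: fully open they stand 13 mm farther back than shut.
Start: joints at [-1.219, 0.241, 0.005, 1.335, 0, 1.571], TCP at [0.172, -0.469, 0.253] pointing down, gripper open.
Joint ranges: [-2.72, 2.72], [-1.05, 1.87], [-1.09, 1.28], [-1.99, 2.15], [-1.42, 1.44], [-3.14, 3.14]. Speed limits (rad/s): [2.79, 2.79, 3.14, 3.14, 3.14, 3.14].

## Interface

Orientations are given as a unit quaternion [x, y, z, w].
In Python, from workcell import bot gives the robot as it stands. The module is installed in compiled form; this text tells all that it offers.
- The arm moves only by the tool apply_moves, never from a script. Its argument "commands" is a list of rows, each a list of 4 numbers: the shift along the tool's x, y, z scaled (see below), then the turn about the tool's z scaled (see below). In form: [[tx, ty, tz, roll], ...]. A call has exactly 5 rows; each row shifts and turns the commanded pose from where the row before left it, along the tool's axes as they then stand; what a row does not reach is not made up. The controller multiplies each number of a shift by 20 mm and each number of a turn by 60 degrees. A row lasts 1/12 s, in which the tool goes at most 41.7 mm and 7.16 degrees, less where a joint would pass 70% of its speed; a pose out of reach is approached as far as the arm can. A call with a number of a shift or a turn outside -1 to 1 is refused whole. A call with a gripper value outside its range is refused whole. "claw" is the closure, from 0 (fully open) to 1 (shut), set as the call begins (left out, the last holds). The fingers move at their own pace and stop on an object; the grip force is fixed at half the most. Time passes only in rows, so rows that do not move let the fingers close, or fill a call up. It gives the time, the measured TCP pose, the force, the opening and the grip force at its end, in the units of the state.
- bot.get_obs(): the state, without advancing time (a new reading comes with each control period).
- bot.camera(name): name is "scene" or "top" or "wrist"; returns a dict with "image" (384x512x3 uint8, blue, green, red), "camera_matrix" (3x3 intrinsics, pixels), "k1" (the pictures are not rectified: a ray, as slopes to the right and down, at radius r is drawn at 1 + k1 r^2 times it, then the intrinsics apply), "R" (3x3) and "t" (3): a world point X has camera coordinates R X + t. Camera axes: x right, y down, z forward; pixel columns grow to the right and rows downward; lengths in m; the calibration is good to about 2 mm. A picture is of the moment at which its call begins. There is no depth.
- bot.job_done(): hands the job in; it is judged then, once.
The state is a dict: "clock": time; "joint_pos": joint angles; "joint_vel": joint speeds; "tau": joint torques, N m; "eef_pos": TCP position; "tool_rot": TCP orientation; "ft_force": force on the tool from outside, world axes, zero at the start; "ft_torque": the same for the moment, N m; "grip_width": finger opening in m; "grasp_force": force on a finger pad.
Only numpy, scipy, OpenCV 4.12 (cv2) and the standard library are available. Lean on these libraries where they do the work, as an engineer would, in place of code of your own. Each camera call takes 0.05 s, during which the arm holds its last target. There are 200 camera calls.

## Task

A lino stamp lies face up against the fence of the inking board, ready to be rolled with ink. Draw the sprung knob of the sliding stop straight up to the end of its travel, slide the stop along the fence until its rubber face is close up to the stamp (as close as the notches in the fence let it stand, without shoving the stamp along), and let the knob spring fully home again so that the stop is locked.

Things in the scene. Friction and masses are not known exactly. Their poses are not given: they have to be found in the camera images.
- inking_board: Plywood board 220 x 360 x 12 mm, fixed on the table. Origin: centre of its underside; at yaw 0 x points away from the robot, y (along the fence) to its left. The aluminium fence (30 wide, 340 long, top 42 mm above the table) stands along the far edge, axis at x = +85 mm, front face at x = +70 mm. A rack of notches 7 mm deep, one every 10 mm, runs along the middle of its top.
- slide_stop (a joint): Position of the sliding stop along the fence in m, 0 to 0.25, growing towards +y of the board (towards the stamp). It slides easily while the knob is drawn up by more than 6 mm; with the knob home its blade stands in a notch and locks it (1 mm of play each way). The notches stand at whole centimetres of this value: 0, 0.01, 0.02 ...
- pull_knob (a joint): Lift of the sprung knob in m: 0 = home, blade in a notch; 0.012 = drawn up to its stop. A spring pushes it down with about 5 N at 0 and 7 N at 0.012, where it stops firmly. Let go over a tooth of the rack it stays about 6 mm up (rarely it starts so) until the stop is moved a little along the fence.
- knob_grip (a point): Point on the axis of the pull knob, a black upright mushroom knob 28 mm across, 24 mm tall, on the sliding stop. The point is 84.5 mm above the table when home, 10.5 mm below the knob's top, middle of its 14 mm tall grip. Below the knob (68.5 mm above the table and down) a steel barrel 18 mm across with 23 mm hexagon foot, then (52.5 mm) a dark steel saddle 50 x 48 mm. Axes as the board's.
- stop_face (a point): Middle of the rubber face of the stop arm, the face that looks to +y of the board, towards the stamp. The arm is 72 mm long across the board and 20 mm tall (13.5 to 33.5 mm above the table). This point lies 46.5 mm in front (-x) and 24 mm to the +y side of the knob's axis. Axes as the board's.
- stamp: Lino stamp on a wooden block, 55 (x) x 57 (y) x 27 mm, lying loose on the board against the fence, printing face up, at the +y side of the stop, its sides within 3 degrees of the board's. Origin: centre of its underside; the side that looks to the stop is 28.5 mm from it along -y of the board.
Not all that is in view belongs to the job. What is shaped like the stamp but blue is not meant.

How it is judged:
By the outcome, as a careful person would: the job done as asked, in the order asked, and still so for the second after the job is handed in, with the robot touching nothing.
It also fails if it takes over 43 s, if anything falls off the work surface, if the arm or the gripper's body presses on something with over 40 N, if the wrist force passes 120 N, or if a joint passes its speed limit or range.

## Working session

There is one attempt and no reset: what is moved stays moved. The work goes in short steps, Python scripts to look and compute and a tool call to move; the robot and the scene stay as the last step left them, time stands still between calls to the robot, and variables do not carry over. Pictures are saved under pics/ and viewed, at most 10 in all, crops included, and the job is handed in when it is done.

Besides the shell and the picture viewer there is one more tool, called after ">>>" as a command line: name --pt "numbers of a row" for each row, then --argument value for the rest. apply_moves: Moves the arm, as the interface text tells. Shifts and turns lie within -1 to 1; 1 stands for 20 mm of shift or 60 degrees of turn. Its arguments: {"type":"object","properties":{"commands":{"type":"array","items":{"type":"array","items":{"type":"number","minimum":-1,"maximum":1}}},"claw":{"type":"number"}},"required":["commands"]}

```bash
mkdir -p pics
cat > h.py <<'E'
import numpy as np, cv2
from workcell import bot
def ray(c,u,v):
    K=c["camera_matrix"]; d=np.array([(u-K[0][2])/K[0][0],(v-K[1][2])/K[1][1]])
    s=d.copy()
    for _ in range(30): s=d/(1+c["k1"]*(s@s))
    R=np.array(c["R"]); return -R.T@np.array(c["t"]), R.T@np.array([s[0],s[1],1])
def onz(c,u,v,z):
    o,d=ray(c,u,v); return o+d*(z-o[2])/d[2]
def proj(c,X):
    p=np.array(c["R"])@np.array(X)+np.array(c["t"]); s=p[:2]/p[2]; s=s*(1+c["k1"]*(s@s)); K=c["camera_matrix"]
    return s[0]*K[0][0]+K[0][2], s[1]*K[1][1]+K[1][2]
E
python3 - <<'E'
from h import *
import pickle
for n in ("top","scene"):
    c=bot.camera(n); cv2.imwrite(f"pics/{n}0.png",cv2.resize(c["image"],(800,600),interpolation=cv2.INTER_CUBIC)); pickle.dump(c,open(n+"0.pkl","wb"))
    print(n,-np.array(c["R"]).T@np.array(c["t"]),c["camera_matrix"],c["k1"])
print(bot.get_obs())
E
```

```text
top [ 0.41256124 -0.09325036  0.91563848] [[440.45549416   0.         252.22331013]
 [  0.         440.45549416 185.85269773]
 [  0.           0.           1.        ]] -0.056003463834323676
scene [0.05292871 0.40487655 0.64561625] [[361.22136028   0.         259.14509603]
 [  0.         361.22136028 192.01912307]
 [  0.           0.           1.        ]] -0.09230666987933087
{'clock': 0.1, 'joint_pos': array([-1.21900915e+00,  2.41352452e-01,  3.84857334e-03,  1.33519299e+00,
        2.38413197e-07,  1.57078256e+00]), 'joint_vel': array([-0.00035941, -0.00208153,  0.00260825, -0.00146313, -0.00175579,
       -0.00044666]), 'tau': array([-4.60800345e-05, -3.73138332e+01,  2.53009057e+01,  1.08234084e-02,
       -3.27094494e-05, -2.32487139e-06]), 'eef_pos': array([ 0.17210675, -0.46888509,  0.25249058]), 'tool_rot': array([ 9.84568916e-01,  1.74994704e-01, -1.66162608e-04, -9.35633014e-04]), 'ft_force': array([0.27795938, 0.14191262, 0.50736055]), 'ft_torque': array([-0.03616303,  0.03213476, -0.02204667]), 'grasp_force': 0.0, 'grip_width': 0.08509761991889359}
```

View pics/top0.png

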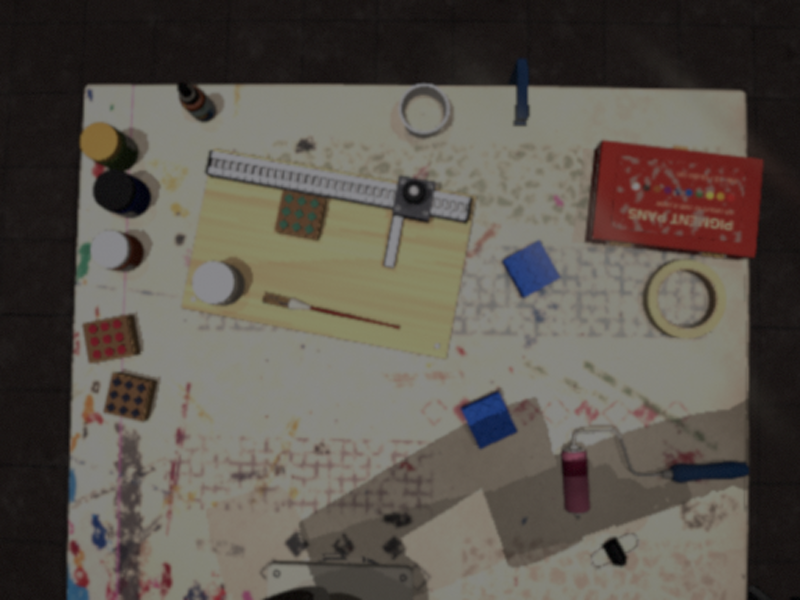

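View pics/scene0.png

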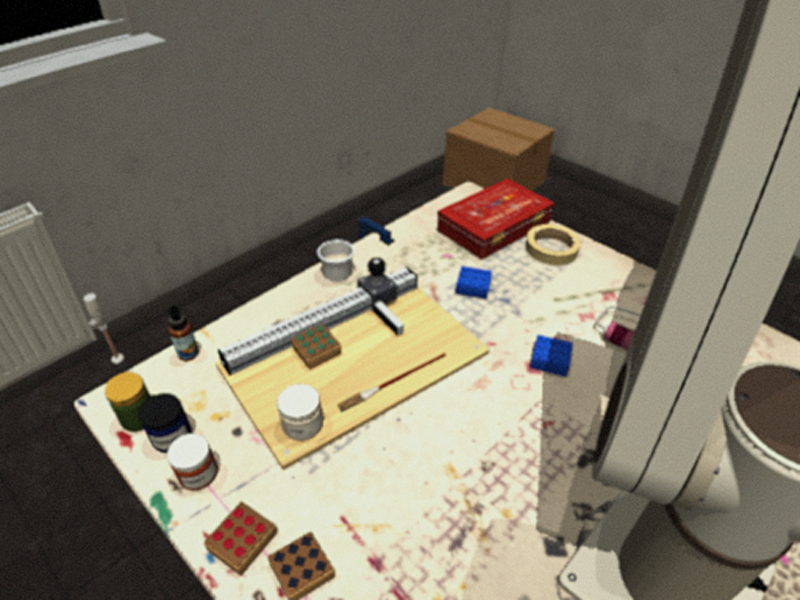

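The top view shows the board yawed clockwise, the fence running from (208,165) to (470,205), the knob at (414,190), the stop arm at (393,240) and the green stamp at (301,215). I'll zoom in.

Run:
```python
from h import *
import pickle
c=pickle.load(open("top0.pkl","rb"))
im=c["image"][90:235,115:310]; im=cv2.convertScaleAbs(im,alpha=1.8)
cv2.imwrite("pics/topc.png",cv2.resize(im,None,fx=4,fy=4,interpolation=cv2.INTER_CUBIC))
```

```text
(no output)
```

View pics/topc.png

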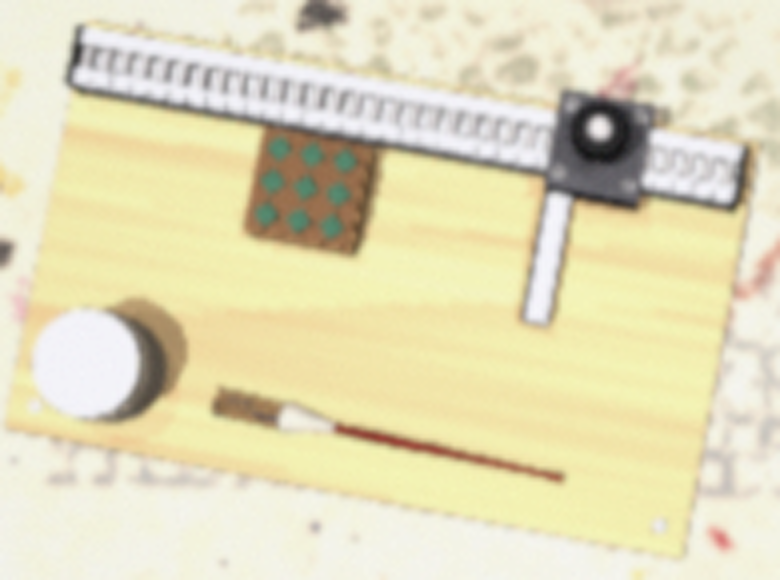

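Run:
```python
from h import *
import pickle
c=pickle.load(open("top0.pkl","rb"))
P=lambda x,y,z: onz(c,(x+.5)/4-.5+115,(y+.5)/4-.5+90,z)
nl,nr,fr=P(5,430,.012),P(684,557,.012),P(752,148,.012)
print("corners",nl,nr,fr,np.linalg.norm(nl-nr),np.linalg.norm(fr-nr))
d=nl-nr; yaw=np.arctan2(-d[0],d[1]); print("yaw",np.degrees(yaw))
ft=[P(70,88,.042),P(735,210,.042)]; d=ft[0]-ft[1]; print("fence yaw",np.degrees(np.arctan2(-d[0],d[1])),np.linalg.norm(d))
ex=np.array([np.cos(yaw),np.sin(yaw),0]); ey=np.array([-np.sin(yaw),np.cos(yaw),0])
bc=(nl+fr)/2; print("centre",bc)
k=P(600,130,.088); print("knob",k,(k-bc)@ex,(k-bc)@ey)
for n,p in dict(armL0=P(548,192,.0335),armL1=P(520,322,.0335),armR1=P(549,326,.0335),stR0=P(378,150,.027+.012),stR1=P(357,253,.039),stL1=P(245,236,.039)).items(): print(n,p,(p-bc)@ex,(p-bc)@ey)
o=bot.get_obs(); from scipy.spatial.transform import Rotation as R
print(R.from_quat(o["tool_rot"]).as_matrix().round(3))
w=bot.camera("wrist"); print("wrist cam", -np.array(w["R"]).T@np.array(w["t"])-o["eef_pos"], np.array(w["R"])[2],w["camera_matrix"][0][0])
```

```text
corners [0.42698941 0.21761509 0.012     ] [ 0.36795971 -0.13575658  0.012     ] [ 0.5788735  -0.16806615  0.012     ] 0.3582681131306434 0.21337416270573242
yaw -9.48352659618939
fence yaw -9.849858921210036 0.3420562151683163
centre [0.50293145 0.02477447 0.012     ]
knob [ 0.57259771 -0.08980586  0.088     ] 0.0875928409491029 -0.10153586724235485
armL0 [ 0.55125048 -0.06383501  0.0335    ] 0.062258304146240825 -0.07943721383239997
armL1 [ 0.48527685 -0.05086691  0.0335    ] -0.004950335534517974 -0.07751643378685659
armR1 [ 0.48347098 -0.065482    0.0335    ] -0.004323484532450832 -0.09222931864609317
stR0 [0.5707146  0.02201447 0.039     ] 0.06731150378032186 0.00844594673842701
stR1 [0.51842116 0.03142926 0.039     ] 0.014181537995600912 0.009115988812598421
stL1 [0.52635084 0.08837698 0.039     ] 0.012619909162351922 0.06659192789124875
[[ 0.939  0.345 -0.001]
 [ 0.345 -0.939  0.002]
 [ 0.    -0.002 -1.   ]]
wrist cam [0.07581917 0.02775228 0.11951575] [-0.29908588 -0.10677845 -0.94823309] 271.8277445627195
```

>>> apply_moves --pt "0.5 0 0 -0.1" --pt "0.5 0 0 -0.1" --pt "0.5 0 0 -0.1" --pt "0.5 0 0 -0.1" --pt "0.5 0 0 -0.1"

```text
clock: 0.57
eef_pos: [0.2145, -0.4427, 0.2529]
tool_rot: [0.905, 0.426, 0.0, -0.0]
ft_force: [-0.2, -0.1, 0.2]
grip_width: 0.0858
grasp_force: 0.0
```

>>> apply_moves --pt "0.5 0 0 -0.1" --pt "0.5 0 0 -0.1" --pt "0.5 0 0 -0.1" --pt "0.5 0 0 -0.1" --pt "0.5 0 0 -0.1"

```text
clock: 0.98
eef_pos: [0.2375, -0.3987, 0.2529]
tool_rot: [0.763, 0.646, 0.0, -0.0]
ft_force: [-0.7, -0.3, 0.1]
grip_width: 0.0855
grasp_force: 0.0
```

>>> apply_moves --pt "0.9 0.7 -0.0 0" --pt "0.9 0.7 0.1 0" --pt "0.9 0.7 0.1 0" --pt "0.9 0.7 0.1 0" --pt "0.9 0.7 0.1 0"

```text
clock: 1.4
eef_pos: [0.3221, -0.3217, 0.245]
tool_rot: [0.765, 0.644, -0.0, -0.0]
ft_force: [0.2, 0.5, 0.4]
grip_width: 0.0853
grasp_force: 0.0
```

>>> apply_moves --pt "0.9 0.7 0.1 0" --pt "0.9 0.7 0.1 0" --pt "0.9 0.7 0.1 0" --pt "0.9 0.7 0.1 0" --pt "0.9 0.7 0.1 0"

```text
clock: 1.82
eef_pos: [0.4065, -0.2449, 0.2349]
tool_rot: [0.765, 0.644, -0.0, -0.0]
ft_force: [1.4, -0.2, -0.4]
grip_width: 0.0854
grasp_force: 0.0
```

>>> apply_moves --pt "0.9 0.7 0.1 0" --pt "0.9 0.7 0.1 0" --pt "0.9 0.7 0.1 0" --pt "0.9 0.7 0.1 0" --pt "0.9 0.7 0.1 0"

```text
clock: 2.23
eef_pos: [0.4908, -0.1682, 0.2249]
tool_rot: [0.765, 0.644, -0.0, -0.0]
ft_force: [0.1, -0.1, -0.4]
grip_width: 0.0853
grasp_force: 0.0
```

>>> apply_moves --pt "0.9 0.7 0.1 0" --pt "0.9 0.7 0.1 0" --pt "0.9 0.7 0.1 0" --pt "0.9 0.7 0.1 0" --pt "0.9 0.7 0.1 0"

```text
clock: 2.65
eef_pos: [0.5752, -0.0916, 0.2147]
tool_rot: [0.765, 0.644, -0.0, -0.0]
ft_force: [0.3, -0.3, 0.3]
grip_width: 0.0857
grasp_force: 0.0
```

Run:
```python
from h import *
import pickle
c=bot.camera("wrist"); pickle.dump(c,open("w1.pkl","wb"))
cv2.imwrite("pics/w1.png",cv2.resize(c["image"],(800,600),interpolation=cv2.INTER_CUBIC))
o=bot.get_obs(); print(o["clock"],o["eef_pos"],o["tool_rot"],-np.array(c["R"]).T@c["t"])
```

```text
2.7 [ 0.57796967 -0.08866774  0.21397656] [ 7.64033815e-01  6.45174735e-01  1.27925041e-03 -5.03293925e-04] [ 0.5883156  -0.01130098  0.33420635]
```

View pics/w1.png

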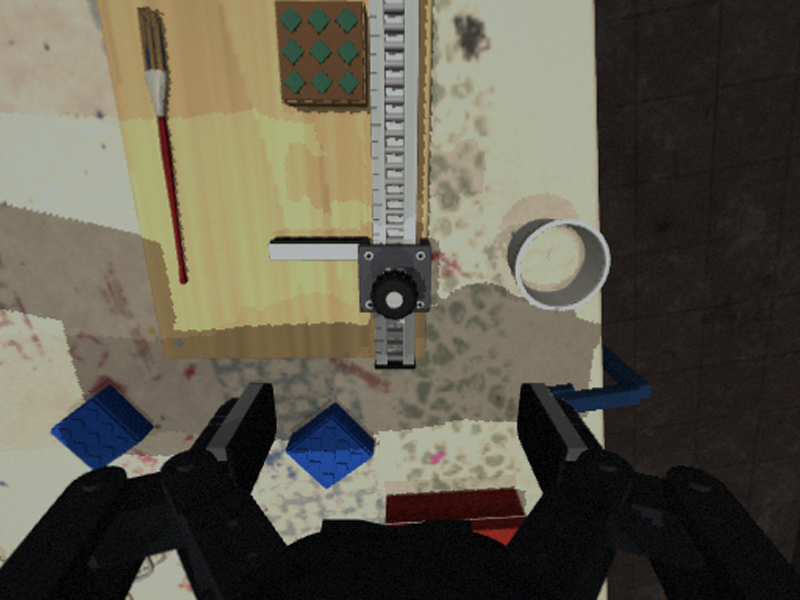

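The wrist view shows the stop arm at (318,248), its dark rubber face at row ~240, the knob top at (394,299), and the stamp at (325,55) with its near side at row ~103. I'll zoom in on the gap.

Run:
```python
from h import *
import pickle
c=pickle.load(open("w1.pkl","rb"))
im=c["image"][50:205,165:290]
a=cv2.resize(c["image"][40:85,170:245],None,fx=8,fy=8,interpolation=cv2.INTER_NEAREST)
b=cv2.resize(c["image"][148:178,165:240],None,fx=8,fy=8,interpolation=cv2.INTER_NEAREST)
cv2.imwrite("pics/w1c.png",cv2.convertScaleAbs(np.vstack([a,b]),alpha=1.3))
```

```text
(no output)
```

View pics/w1c.png

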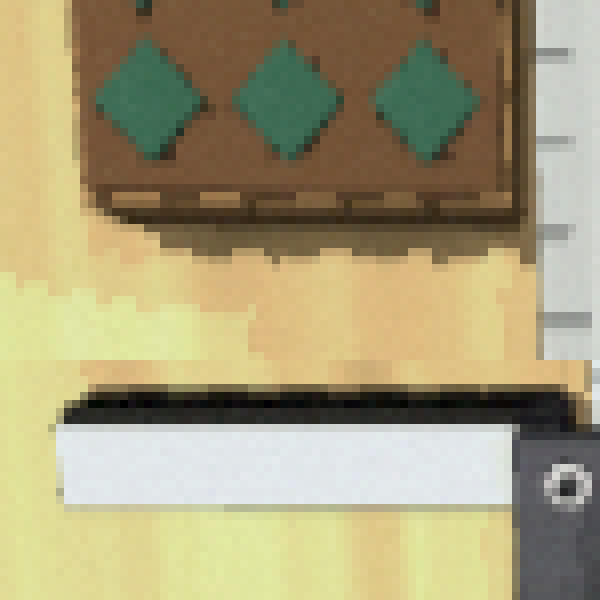

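Run:
```python
from h import *
import pickle
c=pickle.load(open("w1.pkl","rb"))
yaw=np.radians(-9.7); ex=np.array([np.cos(yaw),np.sin(yaw),0]); ey=np.array([-np.sin(yaw),np.cos(yaw),0])
bc=np.array([.503,.0248,0])
b=lambda p:(((p-bc)@ex*1e3).round(1),((p-bc)@ey*1e3).round(1))
A=lambda x,y,z:b(onz(c,170+x/8-.5,40+y/8-.5,z))
B=lambda x,y,z:b(onz(c,165+x/8-.5,148+(y-360)/8-.5,z))
print("stamp top L,R",A(92,188,.039),A(500,188,.039)); print("stamp bot",A(130,224,.012),A(520,222,.012))
print("arm white edge L,R",B(58,424,.0335),B(510,424,.0335)); print("rubber bottom",B(90,396,.0135),B(560,392,.0135))
print("arm near edge",B(62,504,.0335),B(512,504,.0335))
k=onz(c,394*.64-.2,299.5*.64-.2,.095); print("knob top",k,b(k))
for z in (.042,): # fence top ends, front edge line
    p=onz(c,375*.64-.2,362*.64-.2,z);q=onz(c,371*.64-.2,5*.64-.2,z); d=q-p; print("fence yaw",np.degrees(np.arctan2(-d[0],d[1])),b(p),b(q))
    p=onz(c,414*.64-.2,362*.64-.2,z);q=onz(c,417*.64-.2,5*.64-.2,z); d=q-p; print("fence far yaw",np.degrees(np.arctan2(-d[0],d[1])),b(p),b(q))
print("ticks",[A(550,y,.042) for y in(52,140,232,320)])
print("saddle",[b(onz(c,x*.64-.2,y*.64-.2,.0525)) for x,y in ((359,242),(431,241),(359,311),(431,312))])
```

```text
stamp top L,R (np.float64(18.2), np.float64(15.6)) (np.float64(68.6), np.float64(15.4))
stamp bot (np.float64(16.4), np.float64(14.5)) (np.float64(69.3), np.float64(14.5))
arm white edge L,R (np.float64(-1.6), np.float64(-77.7)) (np.float64(61.5), np.float64(-77.9))
rubber bottom (np.float64(-2.6), np.float64(-77.3)) (np.float64(67.1), np.float64(-76.9))
arm near edge (np.float64(-2.2), np.float64(-89.1)) (np.float64(61.4), np.float64(-89.2))
knob top [ 0.57314531 -0.08857272  0.095     ] (np.float64(88.2), np.float64(-99.9))
fence yaw -10.16975647378826 (np.float64(73.1), np.float64(-167.5)) (np.float64(75.0), np.float64(65.4))
fence far yaw -9.530316473760333 (np.float64(102.8), np.float64(-167.5)) (np.float64(102.1), np.float64(65.3))
ticks [(np.float64(75.3), np.float64(29.9)), (np.float64(75.1), np.float64(20.3)), (np.float64(74.9), np.float64(10.1)), (np.float64(74.7), np.float64(0.0))]
saddle [(np.float64(64.7), np.float64(-73.4)), (np.float64(112.8), np.float64(-72.9)), (np.float64(63.2), np.float64(-122.4)), (np.float64(114.0), np.float64(-123.3))]
```

>>> apply_moves --pt "-0.06 -0.24 0.5 0" --pt "0 0 0.9 0" --pt "0 0 0.9 0" --pt "0 0 0.9 0" --pt "0 0 0.8 0"

```text
clock: 3.12
eef_pos: [0.5691, -0.0927, 0.1338]
tool_rot: [0.765, 0.644, -0.0, -0.001]
ft_force: [-0.6, -0.1, -0.1]
grip_width: 0.0855
grasp_force: 0.0
```

Run:
```python
from h import *
import pickle
c=bot.camera("wrist"); pickle.dump(c,open("w2.pkl","wb"))
cv2.imwrite("pics/w2.png",cv2.resize(c["image"],(800,600),interpolation=cv2.INTER_CUBIC))
o=bot.get_obs(); print(o["clock"],o["eef_pos"],o["tool_rot"])
```

```text
3.1667 [ 0.56706315 -0.09247833  0.13035848] [ 0.76515394  0.64383704 -0.00237446 -0.00276859]
```

View pics/w2.png

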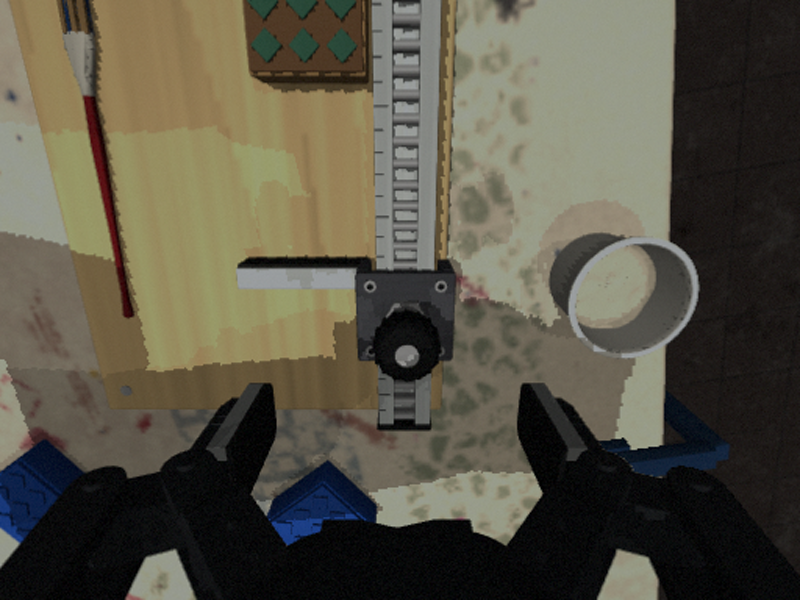

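The knob top is at (406,356), centred between the fingers at (258,400) and (540,400) to within a few mm. I'll let the arm settle and measure the offset.

>>> apply_moves --pt "0 0 0 0" --pt "0 0 0 0" --pt "0 0 0 0" --pt "0 0 0 0" --pt "0 0 0 0"

```text
clock: 3.58
eef_pos: [0.5705, -0.093, 0.1366]
tool_rot: [0.765, 0.644, 0.001, 0.001]
ft_force: [1.2, -1.0, -0.0]
grip_width: 0.0853
grasp_force: 0.0
```

Run:
```python
from h import *
import pickle
c=pickle.load(open("w2.pkl","rb"))
print("knob w2",onz(c,406*.64-.2,356.5*.64-.2,.095))
c=bot.camera("wrist"); pickle.dump(c,open("w3.pkl","wb"))
g=cv2.cvtColor(c["image"],cv2.COLOR_BGR2GRAY); r=g[200:250,235:285]
# bright cap of the knob: brightest blob inside dark disc
a=pickle.load(open("w2.pkl","rb")); t=a["image"][217:240,248:272]
m=cv2.matchTemplate(c["image"][190:270,220:310],t,cv2.TM_CCOEFF_NORMED); _,s,_,p=cv2.minMaxLoc(m)
u=220+p[0]+(406*.64-.2-248); v=190+p[1]+(356.5*.64-.2-217)
k=onz(c,u,v,.095); o=bot.get_obs(); d=k-o["eef_pos"]
from scipy.spatial.transform import Rotation as R
print(s,u,v,k,o["eef_pos"],o["clock"],"tool delta mm",(R.from_quat(o["tool_rot"]).inv().apply(d)*1e3).round(1),o["tool_rot"])
```

```text
knob w2 [ 0.57276285 -0.08875169  0.095     ]
0.9689586758613586 257.64000000000004 225.96 [ 0.57311147 -0.08869809  0.095     ] [ 0.57032487 -0.09297394  0.13632502] 3.6333 tool delta mm [ 4.7  1.9 41.3] [7.65180013e-01 6.43815729e-01 6.09539676e-04 6.94870271e-04]
```

>>> apply_moves --pt "0.22 0.1 0.2 0" --pt "0 0 0.7 0" --pt "0 0 0.7 0" --pt "0 0 0.6 0" --pt "0 0 0.2 0"

```text
clock: 4.05
eef_pos: [0.5713, -0.0883, 0.0852]
tool_rot: [0.765, 0.644, -0.001, -0.001]
ft_force: [0.3, 1.0, 0.5]
grip_width: 0.0854
grasp_force: 0.0
```

>>> apply_moves --pt "0 0 0 0" --pt "0 0 0 0" --pt "0 0 0 0" --pt "0 0 0 0" --pt "0 0 0 0"

```text
clock: 4.47
eef_pos: [0.5731, -0.0889, 0.0882]
tool_rot: [0.765, 0.644, 0.001, 0.001]
ft_force: [0.0, 0.0, 0.2]
grip_width: 0.0853
grasp_force: 0.0
```

>>> apply_moves --pt "0 0 0 0" --pt "0 0 0 0" --pt "0 0 0 0" --pt "0 0 0 0" --pt "0 0 0 0" --claw 1

```text
clock: 4.88
eef_pos: [0.574, -0.0891, 0.0879]
tool_rot: [0.765, 0.644, 0.001, 0.001]
ft_force: [3.3, -0.3, -0.3]
grip_width: 0.0264
grasp_force: 61.9
```

>>> apply_moves --pt "0 0 0 0" --pt "0 0 0 0" --pt "0 0 0 0" --pt "0 0 0 0" --pt "0 0 0 0"

```text
clock: 5.3
eef_pos: [0.5738, -0.0891, 0.0879]
tool_rot: [0.765, 0.644, 0.001, 0.001]
ft_force: [6.2, 0.2, 0.4]
grip_width: 0.0264
grasp_force: 58.9
```

>>> apply_moves --pt "0 0 -0.1 0" --pt "0 0 -0.1 0" --pt "0 0 -0.1 0" --pt "0 0 -0.1 0" --pt "0 0 -0.1 0"

```text
clock: 5.72
eef_pos: [0.5737, -0.0891, 0.0966]
tool_rot: [0.765, 0.644, 0.001, 0.001]
ft_force: [8.0, -1.5, -6.3]
grip_width: 0.0259
grasp_force: 59.3
```

>>> apply_moves --pt "0 0 -0.1 0" --pt "0 0 0 0" --pt "0 0 0 0" --pt "0 0 0 0" --pt "0 0 0 0"

```text
clock: 6.13
eef_pos: [0.5737, -0.0891, 0.0984]
tool_rot: [0.765, 0.644, 0.001, 0.001]
ft_force: [8.2, -0.8, -7.4]
grip_width: 0.026
grasp_force: 59.4
```

>>> apply_moves --pt "0 0.04 -0.05 0" --pt "0 0 0 0" --pt "0 0 -0.05 0" --pt "0 0 0 0" --pt "0 0 0 0"

```text
clock: 6.55
eef_pos: [0.5737, -0.0891, 0.1]
tool_rot: [0.765, 0.644, 0.0, 0.0]
ft_force: [7.2, -1.3, -7.8]
grip_width: 0.0259
grasp_force: 59.8
```

>>> apply_moves --pt "0 0.04 -0.05 0" --pt "0 0 0 0" --pt "0 0 0 0" --pt "0 0 0 0" --pt "0 0 0 0"

```text
clock: 6.97
eef_pos: [0.5738, -0.0891, 0.1001]
tool_rot: [0.765, 0.644, -0.001, -0.001]
ft_force: [6.7, -1.2, -11.0]
grip_width: 0.0259
grasp_force: 60.2
```

>>> apply_moves --pt "0.1 0 0 0" --pt "0.2 0 0 0" --pt "0.3 0 0 0" --pt "0.3 0 0 0" --pt "0.3 0 0 0"

```text
clock: 7.38
eef_pos: [0.5779, -0.0655, 0.1001]
tool_rot: [0.765, 0.644, -0.001, -0.001]
ft_force: [6.8, -1.5, -10.9]
grip_width: 0.026
grasp_force: 60.2
```

>>> apply_moves --pt "0.3 0 0 0" --pt "0.3 0 0 0" --pt "0.3 0 0 0" --pt "0.3 0 0 0" --pt "0.3 0 0 0"

```text
clock: 7.8
eef_pos: [0.5829, -0.036, 0.1001]
tool_rot: [0.765, 0.644, -0.001, -0.0]
ft_force: [7.2, -1.3, -10.5]
grip_width: 0.0258
grasp_force: 60.2
```

>>> apply_moves --pt "0.3 0 0 0" --pt "0.3 0 0 0" --pt "0.3 0 0 0" --pt "0.2 0 0 0" --pt "0.1 0 0 0"

```text
clock: 8.22
eef_pos: [0.5871, -0.0121, 0.1001]
tool_rot: [0.765, 0.644, -0.001, -0.0]
ft_force: [6.8, -0.7, -10.0]
grip_width: 0.0259
grasp_force: 60.2
```

>>> apply_moves --pt "0 0 0 0" --pt "0 0 0 0" --pt "0 0 0 0" --pt "0 0 0 0" --pt "0 0 0 0"

```text
clock: 8.63
eef_pos: [0.5869, -0.0126, 0.1]
tool_rot: [0.765, 0.644, -0.001, -0.0]
ft_force: [5.8, -0.1, -10.1]
grip_width: 0.0262
grasp_force: 60.2
```

Run:
```python
from h import *
import pickle
t=bot.camera("top"); pickle.dump(t,open("t4.pkl","wb"))
c=bot.camera("wrist"); pickle.dump(c,open("w4.pkl","wb"))
cv2.imwrite("pics/w4.png",cv2.resize(c["image"],(800,600),interpolation=cv2.INTER_CUBIC))
o=bot.get_obs(); print(o["clock"],o["eef_pos"],o["tool_rot"],o["ft_force"],np.hypot(*(o["eef_pos"][:2]-[.5738,-.0891])))
```

```text
8.7333 [ 0.58695514 -0.01260618  0.10005966] [ 7.65240860e-01  6.43743077e-01 -1.03742399e-03 -4.47918015e-04] [ 6.81311888 -0.49958098 -8.86371648] 0.07761676394822917
```

View pics/w4.png

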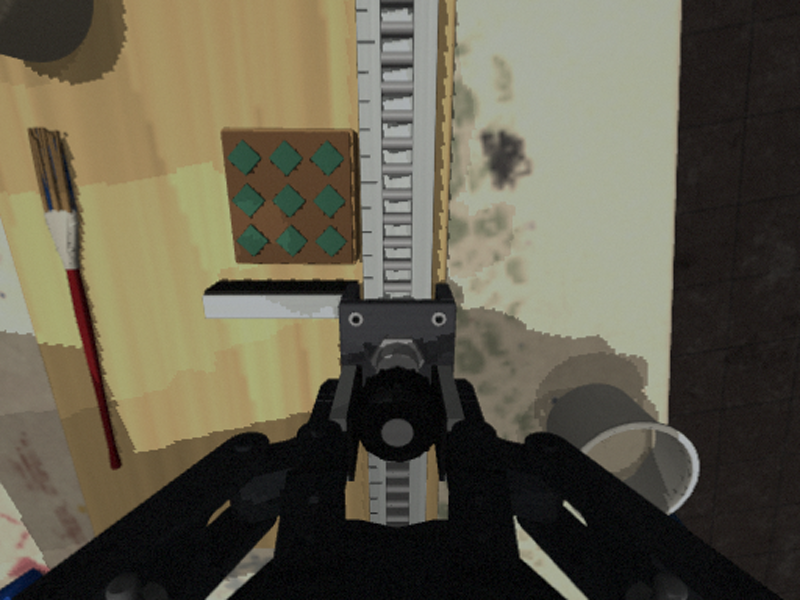

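The stop has moved 77.6 mm. The stamp's near edge is at row ~263, the rubber face's dark band spans rows ~282–293, and a gap is still visible. I'll zoom in to measure it.

Run:
```python
from h import *
import pickle
c=pickle.load(open("w4.pkl","rb"))
cv2.imwrite("pics/w4c.png",cv2.convertScaleAbs(cv2.resize(c["image"][150:215,125:240],None,fx=6.9565217,fy=8,interpolation=cv2.INTER_NEAREST),alpha=1.6))
```

```text
(no output)
```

View pics/w4c.png

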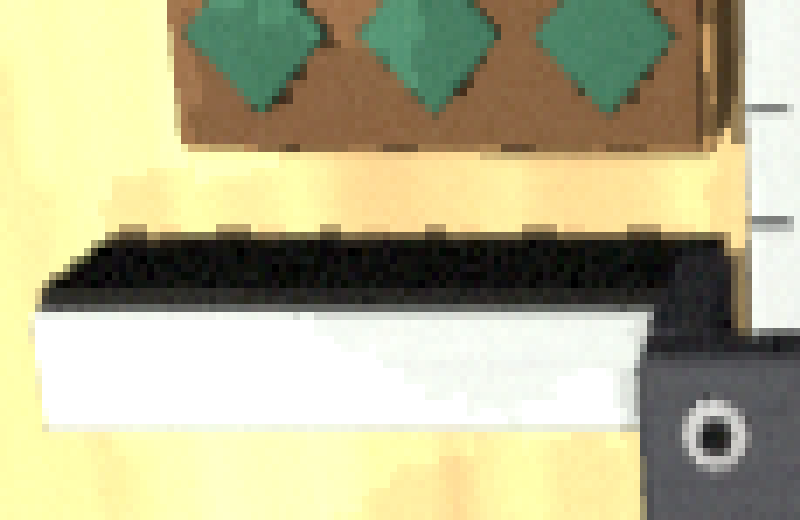

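Run:
```python
from h import *
import pickle
c=pickle.load(open("w4.pkl","rb"))
yaw=np.radians(-9.75); ex=np.array([np.cos(yaw),np.sin(yaw),0]); ey=np.array([-np.sin(yaw),np.cos(yaw),0])
bc=np.array([.503,.0248,0])
b=lambda p:(float(((p-bc)@ex*1e3).round(1)),float(((p-bc)@ey*1e3).round(1)))
A=lambda x,y,z:b(onz(c,125+x/6.9565-.5,150+y/8-.5,z))
print("stamp top",A(185,149,.039),A(690,152,.039))
print("rubber top",A(80,288,.0335),A(650,288,.0335),"white",A(80,308,.0335),A(640,308,.0335))
print("rubber bot",A(130,240,.0135),A(650,238,.0135))
print("white near edge",A(80,428,.0335),A(630,428,.0335))
print("ticks",A(770,107,.042),A(770,221,.042))
k=onz(c,397*.64-.2,433*.64-.2,.107); print("knob",k,b(k))
for n in("top0","t4"):
    t=pickle.load(open(n+".pkl","rb"))
    cv2.imwrite(f"pics/{n}x.png",t["image"])
```

```text
stamp top (18.4, 16.0) (67.8, 15.7)
rubber top (3.8, 2.0) (62.6, 1.9) white (3.6, 0.1) (61.5, 0.1)
rubber bot (1.1, 0.8) (60.0, 1.0)
white near edge (2.0, -11.4) (59.9, -11.4)
ticks (75.9, 20.2) (75.7, 10.4)
knob [ 0.58631914 -0.01200364  0.107     ] (88.3, -22.2)
```

>>> apply_moves --pt "0.1 0 0 0" --pt "0.15 0 0 0" --pt "0.15 0 0 0" --pt "0.1 0 0 0" --pt "0.05 0 0 0"

```text
clock: 9.15
eef_pos: [0.5889, -0.0016, 0.1001]
tool_rot: [0.765, 0.644, -0.001, -0.0]
ft_force: [6.3, -2.3, -9.7]
grip_width: 0.0261
grasp_force: 60.2
```

>>> apply_moves --pt "0 0 0 0" --pt "0 0 0 0" --pt "0 0 0 0" --pt "0 0 0 0" --pt "0 0 0 0"

```text
clock: 9.57
eef_pos: [0.5888, -0.0018, 0.1001]
tool_rot: [0.765, 0.644, -0.001, -0.0]
ft_force: [6.1, -0.6, -10.3]
grip_width: 0.0258
grasp_force: 60.2
```

Run:
```python
from h import *
import pickle
c=bot.camera("wrist"); pickle.dump(c,open("w5.pkl","wb"))
o=bot.get_obs(); print(o["clock"],o["eef_pos"],o["ft_force"],np.hypot(*(o["eef_pos"][:2]-[.5738,-.0891])))
cv2.imwrite("pics/w5c.png",cv2.convertScaleAbs(cv2.resize(c["image"][140:215,125:240],None,fx=6.9565217,fy=8,interpolation=cv2.INTER_NEAREST),alpha=1.6))
```

```text
9.6167 [ 0.5888196  -0.00183441  0.10008085] [ 5.96902656 -0.36190396 -9.64488111] 0.08854869880052728
```

View pics/w5c.png

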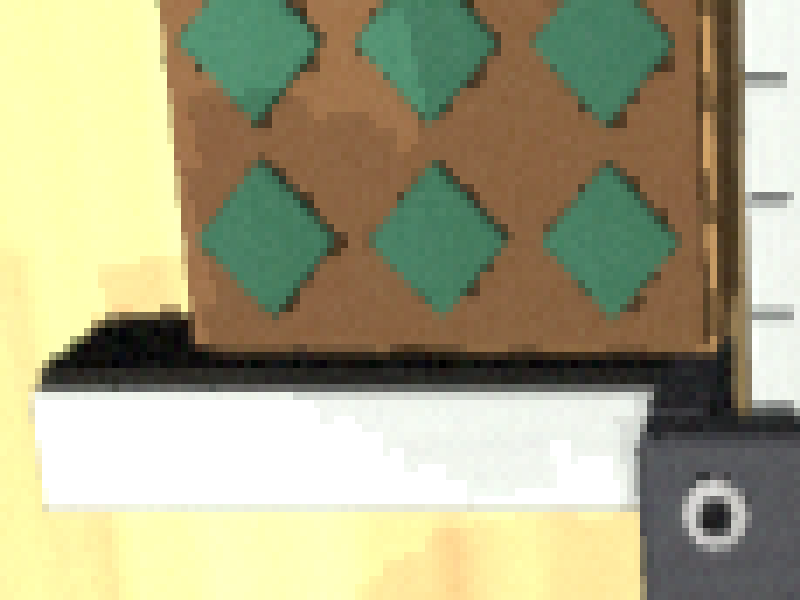

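Run:
```python
from h import *
import pickle
c=pickle.load(open("w5.pkl","rb"))
yaw=np.radians(-9.75); ex=np.array([np.cos(yaw),np.sin(yaw),0]); ey=np.array([-np.sin(yaw),np.cos(yaw),0])
bc=np.array([.503,.0248,0])
b=lambda p:(float(((p-bc)@ex*1e3).round(1)),float(((p-bc)@ey*1e3).round(1)))
A=lambda x,y,z:b(onz(c,125+x/6.9565-.5,140+y/8-.5,z))
print("stamp",A(200,348,.039),A(690,353,.039),"rubber top",A(80,368,.0335),A(640,368,.0335),"white",A(80,388,.0335),"ticks",A(770,79,.042),A(770,198,.042),A(770,316,.042))
```

```text
stamp (18.6, 16.4) (67.4, 15.9) rubber top (3.8, 13.0) (61.6, 12.9) white (3.6, 11.1) ticks (76.1, 40.2) (75.9, 30.2) (75.7, 20.1)
```

>>> apply_moves --pt "0.06 0 0 0" --pt "0 0 0 0" --pt "0 0 0 0" --pt "0 0 0 0" --pt "0 0 0 0"

```text
clock: 10.03
eef_pos: [0.589, -0.0006, 0.1]
tool_rot: [0.765, 0.644, -0.001, -0.0]
ft_force: [6.2, -1.2, -8.8]
grip_width: 0.0256
grasp_force: 60.2
```

>>> apply_moves --pt "0 0 0.1 0" --pt "0 0 0.1 0" --pt "0 0 0.1 0" --pt "0 0 0.1 0" --pt "0 0 0.1 0"

```text
clock: 10.45
eef_pos: [0.589, -0.0006, 0.0908]
tool_rot: [0.765, 0.644, -0.001, -0.0]
ft_force: [4.7, -1.5, -6.3]
grip_width: 0.0264
grasp_force: 60.6
```

>>> apply_moves --pt "0 0 0.1 0" --pt "0 0 0.1 0" --pt "0 0 0.05 0" --pt "0 0 0 0" --pt "0 0 0 0"

```text
clock: 10.87
eef_pos: [0.5892, -0.0004, 0.0879]
tool_rot: [0.765, 0.644, -0.0, 0.0]
ft_force: [1.4, -1.7, 3.7]
grip_width: 0.026
grasp_force: 61.6
```

The knob is home: z is back at 0.0879 and it has bottomed. I'll release it and withdraw straight up.

>>> apply_moves --pt "0 0 0 0" --pt "0 0 0 0" --pt "0 0 0 0" --pt "0 0 0 0" --pt "0 0 0 0" --claw 0

```text
clock: 11.28
eef_pos: [0.5889, -0.0002, 0.0869]
tool_rot: [0.765, 0.644, -0.0, -0.0]
ft_force: [-0.4, 0.2, -0.0]
grip_width: 0.0837
grasp_force: 0.0
```

>>> apply_moves --pt "0 0 0 0" --pt "0 0 0 0" --pt "0 0 0 0" --pt "0 0 -0.3 0" --pt "0 0 -0.6 0"

```text
clock: 11.7
eef_pos: [0.5882, -0.0003, 0.1042]
tool_rot: [0.765, 0.644, -0.001, -0.001]
ft_force: [0.5, -0.9, -0.0]
grip_width: 0.0853
grasp_force: 0.0
```

>>> apply_moves --pt "0 0 -0.8 0" --pt "0 0 -0.8 0" --pt "0 0 -0.8 0" --pt "0 0 -0.8 0" --pt "0 0 -0.5 0"

```text
clock: 12.12
eef_pos: [0.5903, -0.0003, 0.1818]
tool_rot: [0.765, 0.644, 0.001, 0.001]
ft_force: [0.3, -0.8, 0.7]
grip_width: 0.0854
grasp_force: 0.0
```

>>> apply_moves --pt "0 0 0 0" --pt "0 0 0 0" --pt "0 0 0 0" --pt "0 0 0 0" --pt "0 0 0 0"

```text
clock: 12.53
eef_pos: [0.5888, -0.0003, 0.178]
tool_rot: [0.765, 0.644, -0.001, -0.001]
ft_force: [0.4, 0.5, -0.3]
grip_width: 0.0852
grasp_force: 0.0
```

Run:
```python
from h import *
import pickle
c=bot.camera("wrist"); pickle.dump(c,open("w6.pkl","wb"))
cv2.imwrite("pics/w6.png",cv2.convertScaleAbs(cv2.resize(c["image"][80:272,125:381],(800,600),interpolation=cv2.INTER_NEAREST),alpha=1.4))
o=bot.get_obs(); print(o["clock"],o["eef_pos"],o["ft_force"])
```

```text
12.5833 [ 5.88891840e-01 -2.95758734e-04  1.78217309e-01] [ 0.85375087  0.29034621 -0.25430551]
```

View pics/w6.png

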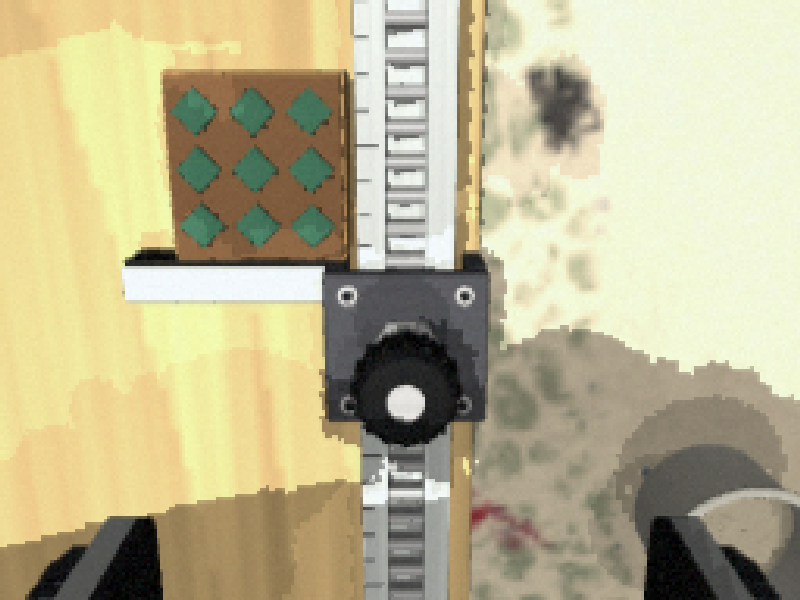

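The stop stands close up to the stamp: stamp edge at row ~260, white arm edge at row ~267, knob top at (405,402). One numeric check before handing in.

Run:
```python
from h import *
import pickle
c=pickle.load(open("w6.pkl","rb"))
yaw=np.radians(-9.75); ex=np.array([np.cos(yaw),np.sin(yaw),0]); ey=np.array([-np.sin(yaw),np.cos(yaw),0]); bc=np.array([.503,.0248,0])
A=lambda x,y,z:[float(((onz(c,125+x/3.125-.5,80+y/3.125-.5,z)-bc)@e*1e3).round(1)) for e in(ex,ey)]
print("stamp near",A(178,258,.039),A(340,260,.039),"far",A(164,72,.039),A(345,72,.039),"white edge",A(200,267,.0335),"knob home/6mm",A(405,402,.095),A(405,402,.101))
```

```text
stamp near [17.8, 16.1] [68.0, 15.4] far [18.4, 70.7] [70.8, 70.6] white edge [23.1, 12.0] knob home/6mm [88.1, -9.6] [88.1, -7.2]
```

```bash
python3 -c "
from workcell import bot
print(bot.job_done())"
```

```text
the job is handed in; nothing more can be done
None
```

I drew the knob up to its end stop, slid the stop 90 mm along the fence, and let the knob spring home in the notch about 1.5 mm short of the stamp. The stamp did not measurably move, and the job was handed in at about 12.6 s; the hand-in gave no verdict.

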